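# Find the soft foot of a valve rig and shim it

## Task

The valve rig rocks because one of its four feet stands on a spongy pad: press down on the corners of its base plate, one after another, until you find the one that gives. Push that corner's slotted shim all the way in under the foot, until its upright tab lies flat along the plate's edge, then press the same corner down once more to prove that it now stands firm on the shim. Leave the other three shims alone, do not lift or shift the rig or the things around it, and finish with the hand clear.

Things in the scene. Friction and masses are not known exactly. Their poses are not given: they have to be found in the camera images.
- skid: Dark steel skid plate, 210 (x) x 430 (y) x 6 mm, fixed to the table. Origin at the centre of its underside, on the table; x points away from the robot, y to the left, turned by up to 0.2 rad. Guide strips 4 mm high lie on it beside each shim's way. Each foot of the rig stands on a 16 mm round, 5 mm thick rubber pad on the skid, hidden under the foot.
- rig: Valve rig, 2 to 3 kg, standing freely: aluminium plate 180 (x) x 290 (y) x 8 mm, its flat top 36 mm above the table, on four feet (round flanges 40 mm across, 5 mm thick); a ball valve in the middle and on it a black actuator box, 94 x 88 mm, its top 177 mm above the table. Origin centrally between the feet, level with their undersides, 11 mm above the table; axes as the skid's.
- corner_near_left (a point): Place to press: flat top of the plate above the foot of the near left corner (near: robot side, -x; left: +y), marked by a flush screw, 66 mm in x and 122 mm in y from the rig's centre. On a hard pad it sinks under 1 mm. On the spongy pad (one of four, differs each time, not to be seen) a slow 1.5 to 3 N sinks it 4.6 mm to a stop; let go, it rises.
- corner_near_right (a point): Place to press: flat top of the plate above the foot of the near right corner (near: robot side, -x; right: -y), marked by a flush screw, 66 mm in x and 122 mm in y from the rig's centre. On a hard pad it sinks under 1 mm. On the spongy pad (one of four, differs each time, not to be seen) a slow 1.5 to 3 N sinks it 4.6 mm to a stop; let go, it rises.
- corner_far_left (a point): Place to press: flat top of the plate above the foot of the far left corner (far: +x; left: +y), marked by a flush screw, 66 mm in x and 122 mm in y from the rig's centre. On a hard pad it sinks under 1 mm. On the spongy pad (one of four, differs each time, not to be seen) a slow 1.5 to 3 N sinks it 4.6 mm to a stop; let go, it rises.
- corner_far_right (a point): Place to press: flat top of the plate above the foot of the far right corner (far: +x; right: -y), marked by a flush screw, 66 mm in x and 122 mm in y from the rig's centre. On a hard pad it sinks under 1 mm. On the spongy pad (one of four, differs each time, not to be seen) a slow 1.5 to 3 N sinks it 4.6 mm to a stop; let go, it rises.
- shim_near_left: Steel shim of the near left corner: flat U, 36 mm wide, 41 mm long, 4.2 mm thick, open to the foot, with an upright tab (36 wide, 34 high, 4 mm thick) at its outer end. Slides only along the skid's -y (inwards) with 2 N friction and stays where left. Origin: foot of the middle of the tab's outer face, 6 mm above the table; own y points outwards. Starts outside the foot, 34 to 42 mm from its stop.
- home_near_left (a point): Point on the skid where the origin of the near left shim is when fully in: +150 mm in the skid's y, 5 mm outside the plate's edge. There it stops, the tab along the edge, the U under the foot's flange around the pad with 0.8 mm to spare in height; a spongy corner then sinks only about 1 mm.
- shim_near_right: Steel shim of the near right corner: flat U, 36 mm wide, 41 mm long, 4.2 mm thick, open to the foot, with an upright tab (36 wide, 34 high, 4 mm thick) at its outer end. Slides only along the skid's +y (inwards) with 2 N friction and stays where left. Origin: foot of the middle of the tab's outer face, 6 mm above the table; own y points outwards. Starts outside the foot, 34 to 42 mm from its stop.
- home_near_right (a point): Point on the skid where the origin of the near right shim is when fully in: -150 mm in the skid's y, 5 mm outside the plate's edge. There it stops, the tab along the edge, the U under the foot's flange around the pad with 0.8 mm to spare in height; a spongy corner then sinks only about 1 mm.
- shim_far_left: Steel shim of the far left corner: flat U, 36 mm wide, 41 mm long, 4.2 mm thick, open to the foot, with an upright tab (36 wide, 34 high, 4 mm thick) at its outer end. Slides only along the skid's -y (inwards) with 2 N friction and stays where left. Origin: foot of the middle of the tab's outer face, 6 mm above the table; own y points outwards. Starts outside the foot, 34 to 42 mm from its stop.
- home_far_left (a point): Point on the skid where the origin of the far left shim is when fully in: +150 mm in the skid's y, 5 mm outside the plate's edge. There it stops, the tab along the edge, the U under the foot's flange around the pad with 0.8 mm to spare in height; a spongy corner then sinks only about 1 mm.
- shim_far_right: Steel shim of the far right corner: flat U, 36 mm wide, 41 mm long, 4.2 mm thick, open to the foot, with an upright tab (36 wide, 34 high, 4 mm thick) at its outer end. Slides only along the skid's +y (inwards) with 2 N friction and stays where left. Origin: foot of the middle of the tab's outer face, 6 mm above the table; own y points outwards. Starts outside the foot, 34 to 42 mm from its stop.
- home_far_right (a point): Point on the skid where the origin of the far right shim is when fully in: -150 mm in the skid's y, 5 mm outside the plate's edge. There it stops, the tab along the edge, the U under the foot's flange around the pad with 0.8 mm to spare in height; a spongy corner then sinks only about 1 mm.
- solenoid_valve: Loose bystander: small brass solenoid valve with a black coil, about 90 x 36 x 71 mm high; origin at the centre of its underside.
- tape_roll: Loose bystander: grey roll of tape lying flat, 90 mm across, 36 mm high; origin at the centre of its underside.
- brass_union: Loose bystander: brass pipe union standing up, 32 mm across, 42 mm high; origin at the centre of its underside.

How it is judged:
By the outcome, as a careful person would: the job done as asked, in the order asked, and still so for the second after the job is handed in, with the robot touching nothing.
It also fails if it takes over 72 s, if anything falls off the work surface, if the arm or the gripper's body presses on something with over 40 N, if the wrist force passes 120 N, or if a joint passes its speed limit or range.

## Robot

A 6-joint arm with a two-finger parallel gripper is mounted at the origin on the work surface. World frame = base frame: x ahead of the robot, y to its left, z up, the work surface at z = 0. Lengths are in m, angles in rad, forces in N, time in s.
With the tool pointing down it reaches from about 0.325 to 0.85 m from the base axis. Payload 4.4 kg.
Tool frame: the origin (TCP) lies at the very end of the fingers, on their centre line; the grasp point (between the pads) lies behind it (env.grip_point_offset is the z of the grasp point in the tool frame, in m); z points along the fingers, y is the line along which they close (so a half turn about z gives the same grasp; the last joint's range is limited). The gripper opens to 94 mm and grips with 3 to 60 N. Pads are 16 mm wide; open, the fingers measure 119 mm over their backs; the gripper's body (75 mm by 177 mm) begins 78 mm behind the grasp point.
Start: joints at [-1.381, 0.207, 1.542, -0, 1.393, -0.15], TCP at [0.192, -0.542, 0.174] pointing down, gripper open.
Joint ranges: [-2.73, 2.73], [-0.86, 2.22], [0.23, 2.46], [-1.11, 4.25], [0.08, 2.63], [-2.82, 2.82]. Speed limits (rad/s): [2.79, 2.79, 3.14, 3.14, 3.14, 3.14].

## Interface

Orientations are given as a unit quaternion [w, x, y, z].
In Python, from bench import env, grab_frame, camera_info gives the robot as it stands.
- The arm moves only by the tool apply_moves, never from a script. Its argument "increments" is a list of rows, each a list of 2 entries, a list of its own where there are three numbers: the shift along the world's x, y, z in cm, then the turn, a rotation vector about the world's x, y, z in rad. A call has 1 to 12 rows; each row is the pose to reach, as a shift and turn from the pose commanded when the call began; what a row does not reach only later rows make up. A row lasts 1/8 s, in which the tool goes at most 62.5 mm and 10.7 degrees, less where a joint would pass 70% of its speed; a pose out of reach is approached as far as the arm can. A call with a gripper value outside its range is refused whole. "hand" is the opening, from 0 (shut) to 1 (fully open), set as the call begins (left out, the last holds). The fingers move at their own pace and stop on an object; "grip_force" is the grip in N (left out, the last holds). Time passes only in rows, so rows that repeat a pose let the fingers close. It gives the time, the measured TCP pose, the force, the opening and the grip force at its end, in the units of the state.
- env.state(): the state, without advancing time (a new reading comes with each control period).
- grab_frame(name): name is "scene" or "top"; returns the picture (420x560x3 uint8, red, green, blue); there is no depth.
- camera_info(name): a dict with "fx", "fy", "cx", "cy" (pixels), "k1" (the pictures are not rectified: a ray, as slopes to the right and down, at radius r is drawn at 1 + k1 r^2 times it, then the intrinsics apply), "R" (3x3) and "t" (3): a world point X has camera coordinates R X + t. Camera axes: x right, y down, z forward; pixel columns grow to the right and rows downward; lengths in m; the calibration is good to about 2 mm. A picture is of the moment at which its call begins. camera_info takes no time and is no camera call.
- env.hand_in(): hands the job in; it is judged then, once.
The state is a dict: "clock": time; "q": joint angles; "joint_vel": joint speeds; "effort": joint torques, N m; "eef_pos": TCP position; "tool_rot": TCP orientation; "wrist_force": force on the tool from outside, world axes, zero at the start; "torque": the same for the moment, N m; "width": finger opening in m; "gripper_force": force on a finger pad.
Only numpy, scipy, OpenCV 4.12 (cv2) and the standard library are available. Lean on these libraries where they do the work, as an engineer would, in place of code of your own. Each camera call takes 0.05 s, during which the arm holds its last target. There are 200 camera calls.

## Working session

There is one attempt and no reset: what is moved stays moved. The work goes in short steps, Python scripts to look and compute and a tool call to move; the robot and the scene stay as the last step left them, time stands still between calls to the robot, and variables do not carry over. Pictures are saved under pics/ and viewed, at most 10 in all, crops included, and the job is handed in when it is done.

Besides the shell and the picture viewer there is one more tool, called after ">>>" by a JSON object that holds its "api" and its "payload", one argument or row to a line. apply_moves: Moves the arm, as the interface text tells. Its arguments: {"type":"object","properties":{"increments":{"type":"array","items":{"type":"array"}},"hand":{"type":"number"},"grip_force":{"type":"number"}},"required":["increments"]}

```bash
mkdir -p pics; python3 - <<'E'
from bench import env, grab_frame, camera_info
import cv2
for n in("scene","top"):
    f=grab_frame(n); cv2.imwrite(f"pics/{n}0.png",f[:,:,::-1]); 
    i=camera_info(n); print(n,{k:(v.tolist() if hasattr(v,'tolist') else v) for k,v in i.items()})
print(env.state(), env.grip_point_offset)
E
```

```text
scene {'fx': 419.6594266556171, 'fy': 419.6594266556171, 'cx': 273.997160199731, 'cy': 208.04279512354233, 'k1': -0.05393939028554961, 'R': [[-0.15278372551358765, 0.988256566139439, 0.002468339618600389], [0.8151929119168989, 0.12743938645004615, -0.5649953266547277], [-0.5586749050911769, -0.08430991794278905, -0.8250904121112089]], 't': [0.0957493561934802, -0.4741953777558428, 1.3617550652177621]}
top {'fx': 387.69726931337215, 'fy': 387.69726931337215, 'cx': 281.19896608282045, 'cy': 206.58972273443501, 'k1': -0.005911210147547186, 'R': [[-0.018515452967180702, -0.9997452034428149, 0.012911475303167986], [-0.9989471507158348, 0.017955463017009735, -0.04221600910270465], [0.041973421091626134, -0.013679529996640708, -0.9990250759520182]], 't': [0.006785490302829913, 0.6027686313915703, 1.0249651256557584]}
{'clock': 0.1, 'q': array([-1.38150137e+00,  2.07349975e-01,  1.54276144e+00,  4.93667977e-06,
        1.39350336e+00, -1.50478626e-01]), 'joint_vel': array([-5.13480638e-04, -2.84537837e-03, -2.76792782e-03, -3.61062114e-05,
       -2.11946599e-03,  1.82835526e-04]), 'effort': array([-1.11211539e-03, -3.71865070e+01, -2.82293075e+01,  6.99648843e-02,
        3.11359344e-02, -5.25652695e-05]), 'eef_pos': array([ 0.19148825, -0.54136049,  0.17342191]), 'tool_rot': array([-1.01091903e-03,  9.85603483e-01,  1.69070255e-01, -1.71928854e-05]), 'wrist_force': array([-0.7100691 ,  0.15896813,  0.12276653]), 'torque': array([ 0.02156113, -0.00589504, -0.04323834]), 'gripper_force': 0.0, 'width': 0.09380708681420045} -0.0188
```

View pics/scene0.png

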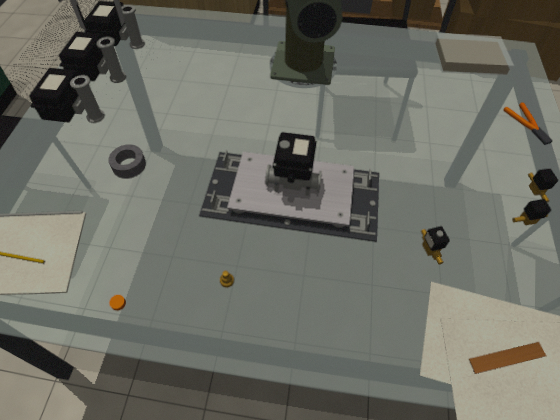

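View pics/top0.png

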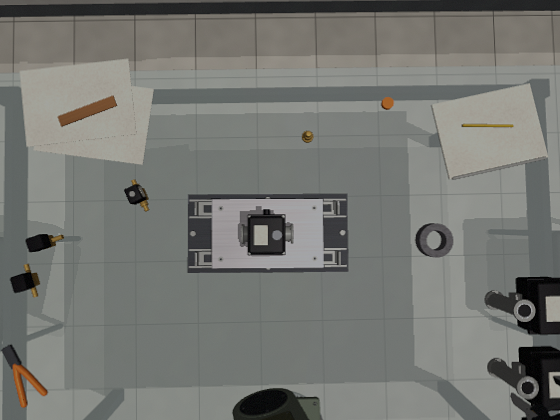

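The top view shows the rig plate at about cols 211–324, rows 198–269, with its screws near (221,208), (314,208), (221,259) and (314,259). The skid spans cols 188–348, rows 194–272. The bystanders are well away from it. I'll enlarge the rig.

```bash
cat > h.py <<'E'
import numpy as np, cv2
from bench import env, grab_frame, camera_info
def D(i): return np.array([i['k1'],0,0,0.])
def K(i): return np.array([[i['fx'],0,i['cx']],[0,i['fy'],i['cy']],[0,0,1]])
def proj(n,X):
    i=camera_info(n); R=np.array(i['R']); return cv2.projectPoints(np.array(X,float).reshape(-1,1,3),cv2.Rodrigues(R)[0],np.array(i['t']),K(i),D(i))[0][:,0]
def unproj(n,px,z):
    i=camera_info(n); R=np.array(i['R']); t=np.array(i['t'])
    u=cv2.undistortPoints(np.array(px,float).reshape(-1,1,2),K(i),D(i))[:,0]
    d=np.c_[u,np.ones(len(u))]@R; c=-R.T@t
    z=np.broadcast_to(z,len(d)); return c+d*((z-c[2])/d[:,2])[:,None]
E
python3 - <<'E'
from h import *
for n in("top","scene"): print(n,proj(n,[env.state()['eef_pos'],[0,0,0]]))
f=cv2.imread("pics/top0.png")[185:281,180:356]
cv2.imwrite("pics/topc.png",cv2.resize(f,None,fx=4.5,fy=4.5,interpolation=cv2.INTER_CUBIC))
px=[(221,208),(314,208),(221,259),(314,259)]
print(unproj("top",px,.036))
E
```

```text
top [[524.7511065  382.31044078]
 [283.76035784 434.12325887]]
scene [[107.37167142  35.37042593]
 [303.30388884  62.90223427]]
[[ 0.60095267  0.15334095  0.036     ]
 [ 0.59657275 -0.08971849  0.036     ]
 [ 0.46842215  0.15494483  0.036     ]
 [ 0.4636702  -0.08679086  0.036     ]]
```

View pics/topc.png

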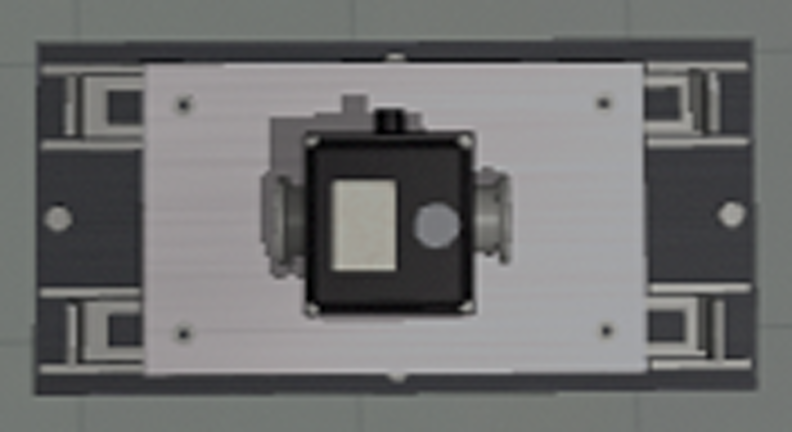

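```bash
python3 - <<'E'
from h import *
c=lambda L:[(180+(u+.5)/4.5-.5,185+(v+.5)/4.5-.5) for u,v in L]
P=unproj("top",c([(183,105),(603,103),(183,334),(606,331)]),.036)[:,:2] # FL FR NL NR
L=np.array([[66,122],[66,-122],[-66,122],[-66,-122]])/1e3
m=P.mean(0); yaw=np.angle(sum((a+1j*b)*(p-1j*q) for (a,b),(p,q) in zip(P-m,L)))
R=np.array([[np.cos(yaw),-np.sin(yaw)],[np.sin(yaw),np.cos(yaw)]])
print(m,yaw); print((P-m)@R*1e3); print(m+L@R.T)
T=unproj("top",c([(66,105),(717,103),(70,333),(723,330)]),.040)[:,:2]; print("tabs",(T-m)@R*1e3)
E
```

```text
[0.53343461 0.03393567] -0.012345557382219981
[[  66.19464963  122.11232991]
 [  65.97603702 -121.85831431]
 [ -66.05723136  122.06980783]
 [ -66.11345529 -122.32382342]]
[[ 0.6009357   0.15511159]
 [ 0.59792347 -0.08886982]
 [ 0.46894576  0.15674116]
 [ 0.46593352 -0.08724025]]
tabs [[  66.41847953  188.9968895 ]
 [  65.44372319 -187.70039734]
 [ -64.66417996  186.29973522]
 [ -65.68367559 -189.55110866]]
```

>>> {"api": "apply_moves", "payload": {
  "increments": [
    [[0,0,3],[0,0,0.17]],
    [[0,0,6],[0,0,0.35]],
    [[4,3,7],[0,0,0.5]],
    [[8,6,7],[0,0,0.68]],
    [[12,10,7],[0,0,0.85]],
    [[16,15,7],[0,0,1.0]],
    [[20,20,7],[0,0,1.15]],
    [[24,25,7],[0,0,1.24]],
    [[26,30,7],[0,0,1.24]],
    [[26.5,35,5],[0,0,1.24]],
    [[27,40,0],[0,0,1.24]],
    [[27,43,-5],[0,0,1.24]]
  ],
  "hand": 0
}}

```text
clock: 1.6
eef_pos: [0.4625, -0.1127, 0.1274]
tool_rot: [0.001, 0.703, 0.711, 0.001]
wrist_force: [0.8, 0.1, -0.2]
width: 0.0006
gripper_force: 0.0
```

>>> {"api": "apply_moves", "payload": {
  "increments": [
    [[0.4,2.5,-3],[0,0,-0.02]],
    [[0.4,2.5,-6],[0,0,-0.02]],
    [[0.4,2.5,-7.8],[0,0,-0.02]],
    [[0.4,2.5,-8.3],[0,0,-0.02]],
    [[0.4,2.5,-8.3],[0,0,-0.02]],
    [[0.4,2.5,-8.3],[0,0,-0.02]]
  ]
}}

```text
clock: 2.35
eef_pos: [0.4665, -0.0897, 0.0457]
tool_rot: [0.001, 0.711, 0.703, 0.0]
wrist_force: [0.5, -0.7, -0.0]
width: 0.0006
gripper_force: 0.0
```

```bash
python3 - <<'E'
from h import *
f=grab_frame("scene")[:,:,::-1]; cv2.imwrite("pics/s1.png",cv2.resize(f[120:260,190:400],None,fx=3.6,fy=3.6,interpolation=cv2.INTER_CUBIC))
print(env.state()['eef_pos'],env.state()['wrist_force'])
E
```

```text
[ 0.46651888 -0.0897315   0.04578945] [-0.53895563 -0.49366427  0.33633052]
```

View pics/s1.png

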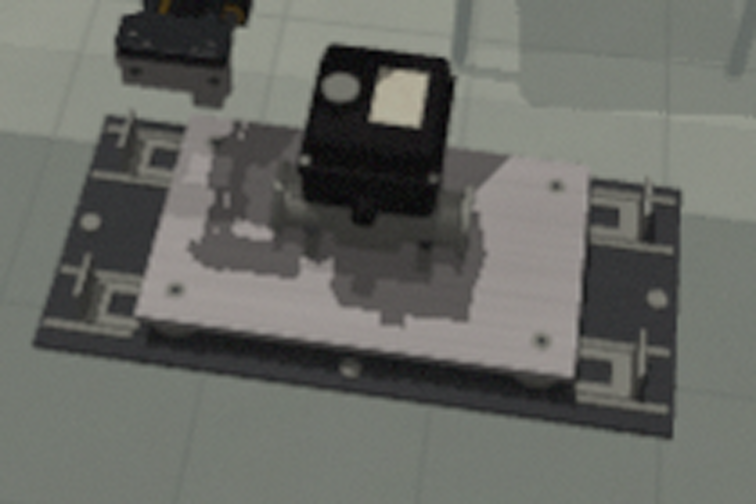

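```bash
python3 - <<'E'
from h import *
p=env.state()['eef_pos'].copy(); print(p)
for q in (proj("scene",[p,[.466,-.0872,.036],[.601,.1551,.036]])-[190,120])*3.6: print(q)
f=grab_frame("scene")[:,:,::-1]; cv2.imwrite("pics/s2.png",cv2.resize(f[100:240,190:400],None,fx=3.6,fy=3.6,interpolation=cv2.INTER_CUBIC))
E
```

```text
[ 0.46651888 -0.0897315   0.04578945]
[212.06338279 132.05225566]
[216.31401857 141.02844022]
[543.7459882  340.21843507]
```

View pics/s2.png

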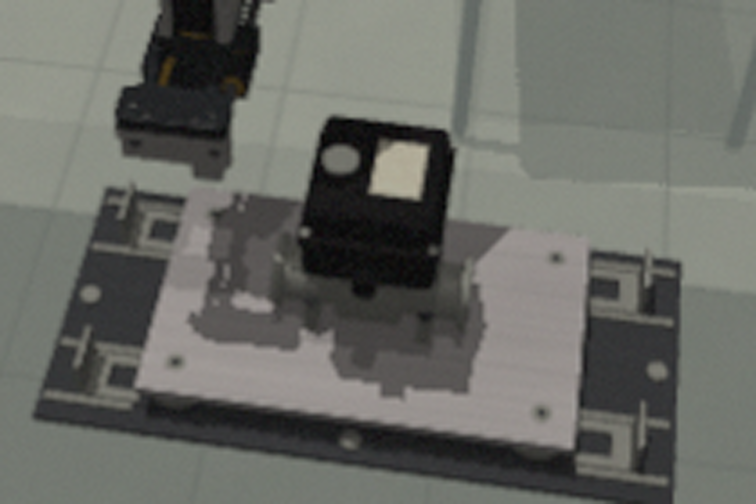

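```bash
python3 - <<'E'
from h import *
p=env.state()['eef_pos'].copy()
a=grab_frame("scene")[:,:,::-1]; b=grab_frame("top")[:,:,::-1]
def pic(im,n,x0,y0,w,h,s):
    o=cv2.resize(im[y0:y0+h,x0:x0+w],None,fx=s,fy=s,interpolation=cv2.INTER_CUBIC)
    X=[p]+[p+[sx*.088,sy*.0375,.097] for sx,sy in((1,1),(1,-1),(-1,-1),(-1,1))]
    q=((proj(n,X)-[x0,y0])*s).astype(int)
    cv2.circle(o,tuple(map(int,q[0])),4,(0,0,255),1); cv2.polylines(o,[q[1:].reshape(-1,1,2)],True,(0,255,0),1); return o
A=pic(a,"scene",200,80,80,110,5); B=pic(b,"top",260,190,80,110,5)
cv2.imwrite("pics/ov.png",np.hstack([A,B]))
E
```

```text
(no output)
```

View pics/ov.png

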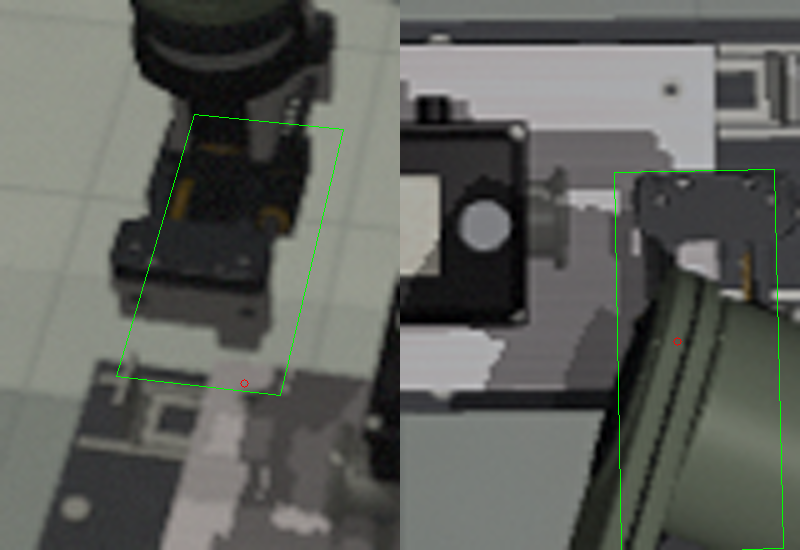

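The shim bars, tabs and screws match the fit. The fingertip is mostly hidden behind the gripper body in both views, so I'll find the plate top by feel.

>>> {"api": "apply_moves", "payload": {
  "increments": [
    [[0,0.25,-0.2],[0,0,0]],
    [[0,0.25,-0.4],[0,0,0]],
    [[0,0.25,-0.5],[0,0,0]],
    [[0,0.25,-0.6],[0,0,0]],
    [[0,0.25,-0.7],[0,0,0]],
    [[0,0.25,-0.8],[0,0,0]],
    [[0,0.25,-0.8],[0,0,0]],
    [[0,0.25,-0.8],[0,0,0]]
  ]
}}

```text
clock: 3.55
eef_pos: [0.4656, -0.0868, 0.0368]
tool_rot: [0.0, 0.711, 0.703, 0.0]
wrist_force: [-0.5, 0.3, -0.3]
width: 0.0004
gripper_force: 0.0
```

>>> {"api": "apply_moves", "payload": {
  "increments": [
    [[0,0,-0.05],[0,0,0]],
    [[0,0,-0.1],[0,0,0]],
    [[0,0,-0.15],[0,0,0]],
    [[0,0,-0.2],[0,0,0]],
    [[0,0,-0.2],[0,0,0]],
    [[0,0,-0.2],[0,0,0]]
  ]
}}

```text
clock: 4.3
eef_pos: [0.4656, -0.0867, 0.0348]
tool_rot: [-0.0, 0.711, 0.703, -0.0]
wrist_force: [0.3, -0.2, -0.4]
width: 0.0001
gripper_force: 0.0
```

>>> {"api": "apply_moves", "payload": {
  "increments": [
    [[0,0,-0.05],[0,0,0]],
    [[0,0,-0.1],[0,0,0]],
    [[0,0,-0.15],[0,0,0]],
    [[0,0,-0.2],[0,0,0]],
    [[0,0,-0.2],[0,0,0]],
    [[0,0,-0.2],[0,0,0]]
  ]
}}

```text
clock: 5.05
eef_pos: [0.4656, -0.0868, 0.0328]
tool_rot: [0.0, 0.711, 0.703, 0.0]
wrist_force: [-0.3, 0.1, 0.2]
width: 0.0003
gripper_force: 0.0
```

```bash
python3 - <<'E'
from h import *
F=[]
for k in range(8): f=grab_frame("scene"); F.append(env.state()['wrist_force'].copy())
print(np.mean(F,0),np.std(F,0)); s=env.state(); print(s['eef_pos'],s['q'],s['torque'])
b=grab_frame("top"); 
o=np.hstack([cv2.resize(x[:,:,::-1],None,fx=5,fy=5,interpolation=cv2.INTER_CUBIC) for x in(f[100:190,210:290],b[190:280,260:340])])
cv2.imwrite("pics/ov2.png",o)
print((proj("scene",[s['eef_pos']])-[210,100])*5)
E
```

```text
[-0.06371017 -0.38733669  0.21698599] [0.32805944 0.23367467 0.47312273]
[ 0.46560196 -0.08675302  0.03279608] [-3.67233753e-01  1.66508293e-01  1.91366636e+00 -3.94154198e-06
  1.06140474e+00 -3.56271922e-01] [-0.08579467 -0.16213882  0.01482481]
[[201.70412381 299.49476185]]
```

View pics/ov2.png

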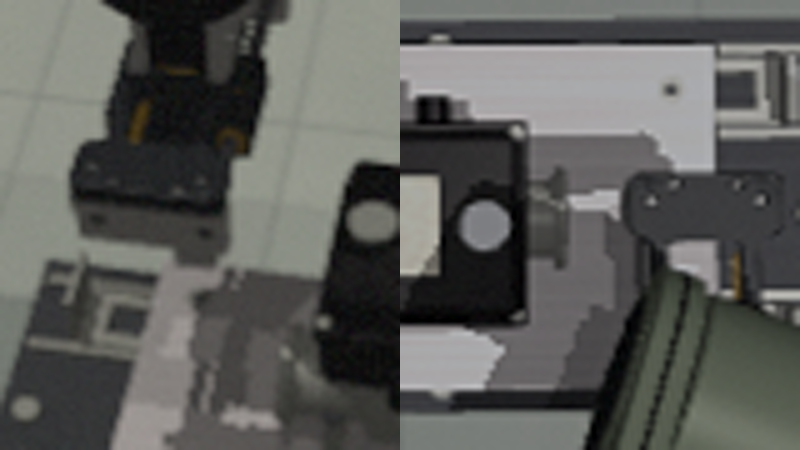

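```bash
python3 - <<'E'
from h import *
def tri(a,b):
    P=[];u=[]
    for n,p in(("scene",a),("top",b)):
        i=camera_info(n); P.append(np.c_[np.array(i['R']),np.array(i['t'])]); u.append(cv2.undistortPoints(np.array([[p]],float),K(i),D(i))[0].T)
    X=cv2.triangulatePoints(P[0],P[1],u[0],u[1])[:,0]; X=X[:3]/X[3]
    print(X,proj("scene",[X])[0]-a,proj("top",[X])[0]-b)
s=lambda u,v:(210+u/5,100+v/5); t=lambda u,v:(260+(u-400)/5,190+v/5)
tri(s(205,183),t(652,198)); tri(s(90,187),t(760,198))
tri(s(232,150),t(627,180)); tri(s(92,142),t(780,175))   # far-left / far-right top corner guesses
tri((200.,200.),(200.,200.)) if 0 else None
# scene-vs-top sanity: far-left screw, from s1/topc
tri((190+541/3.6,120+340/3.6),(180+183/4.5,185+105/4.5)); tri((190+177/3.6,120+289/3.6),(180+603/4.5,185+103/4.5))
E
```

```text
[ 0.54328409 -0.06390822  0.20116808] [-0.29906666 -0.01734243] [-0.28979378  0.04737054]
[ 0.54237263 -0.11417854  0.18969393] [0.31092662 0.02152015] [ 0.30128366 -0.05709629]
[ 0.55155016 -0.0502949   0.23123884] [-0.59039765 -0.03344435] [-0.5733247   0.08983327]
[ 0.55196165 -0.11278336  0.22714905] [-1.96152926 -0.17242278] [-1.91140533  0.32966171]
[0.60018061 0.15390788 0.03476916] [ 0.2078003  -0.00247024] [ 0.18660557 -0.01618086]
[ 0.59687127 -0.08958819  0.03471429] [-0.11040701 -0.00698857] [-0.09990271  0.01718344]
```

The gripper is where it should be sideways: the triangulated carriage bolts are centred on the TCP. There's no contact force yet, so I'll keep feeling downwards.

>>> {"api": "apply_moves", "payload": {
  "increments": [
    [[0,0,-0.05],[0,0,0]],
    [[0,0,-0.1],[0,0,0]],
    [[0,0,-0.15],[0,0,0]],
    [[0,0,-0.2],[0,0,0]],
    [[0,0,-0.2],[0,0,0]],
    [[0,0,-0.2],[0,0,0]]
  ]
}}

```text
clock: 6.25
eef_pos: [0.4656, -0.0868, 0.0308]
tool_rot: [0.0, 0.711, 0.703, 0.0]
wrist_force: [0.3, 0.4, 0.6]
width: 0.0002
gripper_force: 0.0
```

>>> {"api": "apply_moves", "payload": {
  "increments": [
    [[0,0,-0.05],[0,0,0]],
    [[0,0,-0.1],[0,0,0]],
    [[0,0,-0.15],[0,0,0]],
    [[0,0,-0.2],[0,0,0]],
    [[0,0,-0.2],[0,0,0]],
    [[0,0,-0.2],[0,0,0]]
  ]
}}

```text
clock: 7.0
eef_pos: [0.4656, -0.0868, 0.0288]
tool_rot: [-0.0, 0.711, 0.703, -0.0]
wrist_force: [1.0, -0.6, -0.1]
width: -0.0
gripper_force: 0.0
```

```bash
python3 - <<'E'
from h import *
F=[]
for k in range(6): f=grab_frame("scene"); s=env.state(); F.append(np.r_[s['wrist_force'],s['torque'],s['effort'][1:5]])
np.set_printoptions(precision=3,suppress=True); print(np.mean(F,0)); print(s['eef_pos'])
i=camera_info("scene")
# which z would the finger have, seen bottom of stub, at x=.4656/.478
R=np.array(i['R']);t=np.array(i['t']);c=-R.T@t
for px in((251,148),(251,152.4)):
    u=cv2.undistortPoints(np.array([[px]],float),K(i),D(i))[0,0]; d=R.T@np.r_[u,1]
    for x in(.4656,.478,.5536): print(px,x,c+d*(x-c[0])/d[0])
cv2.imwrite("pics/ov3.png",cv2.resize(f[100:200,210:310,::-1],None,fx=6,fy=6,interpolation=cv2.INTER_NEAREST))
E
```

```text
[  0.02   -0.185   0.177  -0.027  -0.081  -0.008 -30.425 -22.944   0.055
   0.041]
[ 0.466 -0.087  0.029]
(251, 148) 0.4656 [ 0.466 -0.083  0.078]
(251, 148) 0.478 [ 0.478 -0.08   0.092]
(251, 148) 0.5536 [ 0.554 -0.062  0.177]
(251, 152.4) 0.4656 [ 0.466 -0.084  0.062]
(251, 152.4) 0.478 [ 0.478 -0.081  0.076]
(251, 152.4) 0.5536 [ 0.554 -0.063  0.162]
```

View pics/ov3.png

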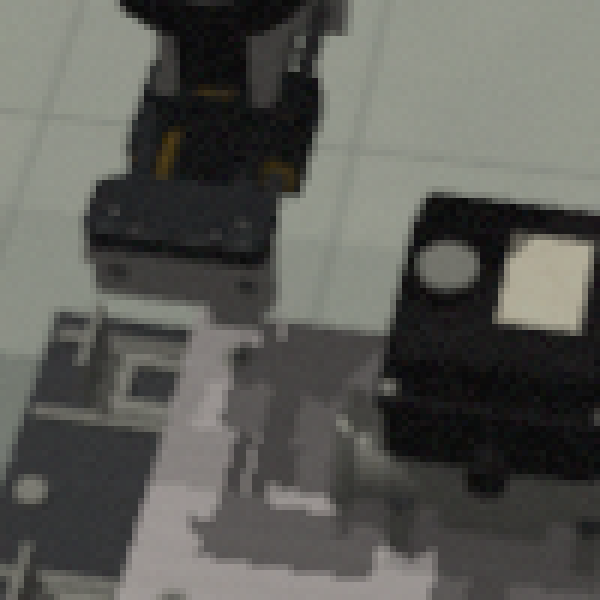

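The near-right screw is plainly visible at crop (243,352), which is image (250.5,158.7). That is exactly where the TCP is reported to be, so the fingertip really hangs about 25–35 mm above its reported height. The sideways position agrees. I'll keep going down in checked steps.

>>> {"api": "apply_moves", "payload": {
  "increments": [
    [[0,0,-0.2],[0,0,0]],
    [[0,0,-0.4],[0,0,0]],
    [[0,0,-0.6],[0,0,0]],
    [[0,0,-0.8],[0,0,0]],
    [[0,0,-1.0],[0,0,0]],
    [[0,0,-1.2],[0,0,0]],
    [[0,0,-1.2],[0,0,0]]
  ]
}}

```text
clock: 8.18
eef_pos: [0.4654, -0.0867, 0.0166]
tool_rot: [-0.0, 0.711, 0.703, -0.0]
wrist_force: [-0.2, -0.4, 1.1]
width: 0.0002
gripper_force: 0.0
```

```bash
python3 - <<'E'
from h import *
F=[]
for k in range(4): f=grab_frame("scene"); s=env.state(); F.append(s['wrist_force'].copy())
print(np.mean(F,0), s['eef_pos'])
cv2.imwrite("pics/ov4.png",cv2.resize(f[110:190,210:310,::-1],None,fx=6,fy=6,interpolation=cv2.INTER_NEAREST))
E
```

```text
[-0.56600067 -0.04349976 -0.27173219] [ 0.46569218 -0.08678929  0.0168641 ]
```

View pics/ov4.png

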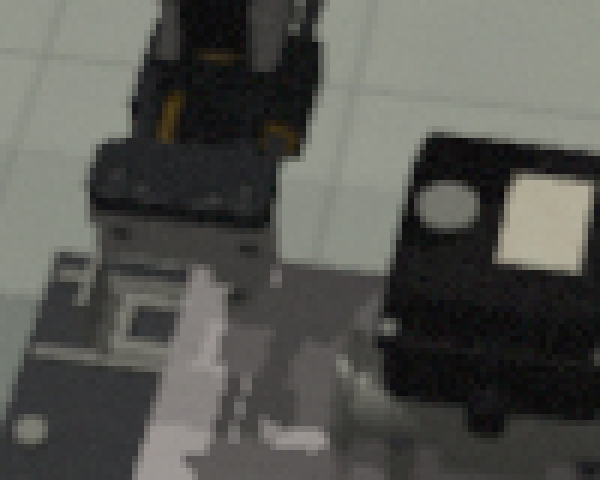

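The gripper's front face now reaches crop row 275, and the screw at (240,294) is still visible with nothing touching. I'll go on by force in small steps.

>>> {"api": "apply_moves", "payload": {
  "increments": [
    [[0,0,-0.1],[0,0,0]],
    [[0,0,-0.2],[0,0,0]],
    [[0,0,-0.3],[0,0,0]],
    [[0,0,-0.4],[0,0,0]],
    [[0,0,-0.5],[0,0,0]],
    [[0,0,-0.5],[0,0,0]]
  ]
}}

```text
clock: 9.12
eef_pos: [0.4655, -0.0867, 0.0117]
tool_rot: [-0.0, 0.711, 0.703, -0.0]
wrist_force: [1.0, 0.2, -0.6]
width: 0.0006
gripper_force: 0.0
```

>>> {"api": "apply_moves", "payload": {
  "increments": [
    [[0,0,-0.1],[0,0,0]],
    [[0,0,-0.2],[0,0,0]],
    [[0,0,-0.3],[0,0,0]],
    [[0,0,-0.3],[0,0,0]],
    [[0,0,-0.3],[0,0,0]]
  ]
}}

```text
clock: 9.75
eef_pos: [0.4656, -0.0868, 0.0088]
tool_rot: [-0.0, 0.711, 0.703, -0.0]
wrist_force: [0.1, 1.1, -0.2]
width: 0.0009
gripper_force: 0.0
```

```bash
python3 - <<'E'
from h import *
f=grab_frame("scene"); g=f.mean(2).astype(int)
a=cv2.imread("pics/ov3.png")[3::6,3::6].mean(2).astype(int) # origin 210,100
b=cv2.imread("pics/ov4.png")[3::6,3::6].mean(2).astype(int) # origin 210,110
for n,m in(("t7",a[44:66,28:52]),("t8",b[34:56,28:52]),("now",g[144:166,238:262])):
    print(n); print("\n".join(f"{144+k}: "+" ".join(f"{v:3d}" for v in r) for k,r in enumerate(m)))
E
```

```text
t7
144:  62  61  60  61  59  57  52  56  50  48  43  42  41  33  38  47  57  81 119 138 137 137 137 137
145:  61  62  61  60  62  60  64  60  61  62  62  63  59  58  58  62  61  78 117 135 138 136 138 138
146:  61  59  61  60  59  60  60  60  61  60  60  59  51  55  58  62  64  77 117 137 137 137 137 137
147:  61  59  61  61  63  61  61  61  62  59  62  51  36  35  50  59  60  70 112 138 138 137 137 138
148:  61  61  61  61  63  62  59  62  59  59  62  56  45  43  48  60  61  69 113 137 138 138 137 137
149:  69  69  67  60  63  60  61  63  59  60  60  60  57  54  57  63  61  76 114 135 138 138 136 135
150: 108 106 103  94  89  89  80  62  61  61  59  62  59  60  60  61  61  85 124 137 139 137 138 137
151: 135 136 138 132 126 124 104  70  61  62  60  60  61  60  60  65  74 105 131 138 137 135 137 135
152: 136 136 136 135 136 134 115  83  60  60  62  63  62  60  61  75  99 119 128 132 137 134 137 133
153: 128 129 130 136 132 128 116  88  67  63  59  61  62  62  58  74  93 103 112 119 118 118 118 117
154:  95  93 101 115 125 130 124 112 104  99  97  90  87  86  81  70  68  66 101 105  6
[... 4875 characters left out ...]
87  85 106 127 130 129 130 116  84  59  56  54  59  58  63  62  67  68  69  69  68  66  68  67
160: 101 102 121 136 130 130 131 130 107  61  59  53  56  61  65  66  67  67  67  67  66  70  68  66
161:  88  91 114 129 129 130 130 130 117  85  63  60  62  66  67  67  69  69  68  68  67  67  66  68
162:  51  77 111 130 130 130 129 128 120  93  67  67  69  69  69  67  68  69  69  69  68  69  69  70
163:  56  93 126 130 130 130 134 138 116  73  67  69  67  68  67  69  69  68  68  68  66  69  66  67
164:  53 101 129 128 128 129 138 148 125  82  76  78  78  76  78  78  76  74  67  68  69  70  67  68
165:  70 110 129 128 128 130 138 148 125  87  87  88  89  87  88  87  87  80  67  66  68  68  66  69
```

>>> {"api": "apply_moves", "payload": {
  "increments": [
    [[0,0,-0.15],[0,0,0]],
    [[0,0,-0.3],[0,0,0]],
    [[0,0,-0.4],[0,0,0]],
    [[0,0,-0.5],[0,0,0]],
    [[0,0,-0.5],[0,0,0]]
  ]
}}

```text
clock: 10.42
eef_pos: [0.4653, -0.0869, 0.0038]
tool_rot: [-0.0, 0.711, 0.703, -0.0]
wrist_force: [-2.5, 0.2, 2.3]
width: 0.0005
gripper_force: 1.3
```

```bash
cat > st.py <<'E'
from h import *
np.set_printoptions(precision=3,suppress=True)
F=[]
for k in range(5): f=grab_frame("scene"); s=env.state(); F.append(np.r_[s['wrist_force'],s['torque'],s['gripper_force']])
print(np.mean(F,0), s['eef_pos'],s['clock'],s['width'])
E
python3 st.py; python3 - <<'E'
from h import *
f=grab_frame("scene"); g=f.mean(2).astype(int)
print("\n".join(f"{146+k}: "+" ".join(f"{v:3d}" for v in r) for k,r in enumerate(g[146:166,232:262])))
E
```

```text
[-1.457 -0.298  2.529 -0.12   0.3    0.015  1.332] [ 0.465 -0.087  0.004] 10.675 0.00026030024690404786
146:  43  63  61  44  42  41  33  34  34  33  33  33  33  32  31  32  37  35  44  46  41  37  32  35  89 128 136 137 138 138
147:  31  33  42  46  42  39  33  33  37  43  41  44  37  39  40  37  32  42  44  43  39  36  32  40 103 136 139 137 138 137
148:  23  17  16  18  18  13  18  22  29  38  42  45  40  39  41  36  37  45  46  49  41  37  29  48 106 137 137 138 137 137
149:  29  27  25  26  18  16  10  22  15  20  18  23  21  21  25  27  33  36  44  43  39  28  21  54 111 137 138 138 138 137
150:  51  49  44  44  39  40  33  37  32  30  26  25  21  23  22  17  16  19  24  16  22  20  18  59 113 138 140 137 139 136
151:  60  62  60  60  62  56  54  58  52  49  45  45  45  40  35  29  27  29  23  20  16  24  33  58 110 138 136 138 137 137
152:  54  61  60  59  61  62  61  61  61  60  63  61  59  57  54  52  53  48  48  46  42  45  55  58 107 137 135 139 137 136
153:  55  62  59  61  61  61  62  61  61  61  62  60  59  60  60  59  62  60  59  59  61  61  62  61  95 120 121 122 126 
[... 803 characters left out ...]
130 129 113  76  63  58  60  57  60  58  59  66  70  66  67  70  67  69  69
161:  86  61  63  68  81  85  84  84 108 132 130 131 131 127 100  66  61  63  62  63  64  63  66  70  68  69  68  69  69  67
162:  72  49  56  54  50  52  54  72 112 129 129 130 130 130 105  71  68  67  68  69  68  67  68  68  69  68  69  71  67  68
163:  53  54  54  54  54  54  55  92 124 130 132 129 135 127  97  68  66  68  70  67  67  67  70  70  68  68  69  67  69  68
164:  47  57  54  53  55  55  55 100 129 129 129 129 138 123  84  77  79  77  74  69  69  71  79  74  66  68  67  68  68  67
165:  49  55  55  57  54  57  73 106 128 127 128 128 138 124  89  88  86  86  84  76  77  83  89  79  68  68  69  68  67  69
```

>>> {"api": "apply_moves", "payload": {
  "increments": [
    [[0,0,-0.03],[0,0,0]],
    [[0,0,-0.06],[0,0,0]],
    [[0,0,-0.1],[0,0,0]],
    [[0,0,-0.1],[0,0,0]]
  ]
}}

```text
clock: 11.22
eef_pos: [0.4656, -0.0868, 0.0028]
tool_rot: [-0.0, 0.711, 0.703, -0.0]
wrist_force: [-2.0, 0.2, 3.1]
width: 0.0004
gripper_force: 1.6
```

```bash
python3 st.py
```

```text
[-2.37  -0.879  3.045 -0.178  0.396  0.002  1.596] [ 0.466 -0.087  0.003] 11.475 0.00035153454004936593
```

The force is rising gently (about 0.5 N/mm), and the sideways pull matches the plate tilting towards this corner. That points to near-right being the spongy one. I'll press on to its stop, following the sideways drift.

>>> {"api": "apply_moves", "payload": {
  "increments": [
    [[-0.02,-0.01,-0.05],[0,0,0]],
    [[-0.04,-0.02,-0.1],[0,0,0]],
    [[-0.06,-0.02,-0.1],[0,0,0]],
    [[-0.06,-0.02,-0.1],[0,0,0]]
  ]
}}

```text
clock: 11.98
eef_pos: [0.4654, -0.0869, 0.0019]
tool_rot: [0.0, 0.711, 0.703, 0.0]
wrist_force: [-0.6, 0.0, 4.0]
width: 0.0002
gripper_force: 1.5
```

```bash
python3 st.py
```

```text
[-0.698  0.396  3.143  0.028  0.021  0.007  1.486] [ 0.465 -0.087  0.002] 12.225 0.0006712916411009084
```

>>> {"api": "apply_moves", "payload": {
  "increments": [
    [[-0.01,0,-0.05],[0,0,0]],
    [[-0.02,-0.01,-0.1],[0,0,0]],
    [[-0.02,-0.01,-0.1],[0,0,0]],
    [[-0.02,-0.01,-0.1],[0,0,0]]
  ]
}}

```text
clock: 12.72
eef_pos: [0.4652, -0.087, 0.001]
tool_rot: [0.0, 0.711, 0.703, 0.0]
wrist_force: [-0.0, 0.8, 5.3]
width: 0.0006
gripper_force: 2.4
```

```bash
python3 st.py
```

```text
[ 0.204  1.426  5.021  0.249 -0.117  0.018  2.547] [ 0.465 -0.087  0.001] 12.975 0.00020725075025319515
```

```bash
python3 -c "
from h import *
np.save('dn.npy',np.mean([grab_frame('scene').astype(float) for _ in range(4)],0))"
```

>>> {"api": "apply_moves", "payload": {
  "increments": [
    [[0,0,0.1],[0,0,0]],
    [[0,0,0.3],[0,0,0]],
    [[0,0,0.6],[0,0,0]],
    [[0,0,1.0],[0,0,0]],
    [[0,0,1.0],[0,0,0]]
  ]
}}

```text
clock: 13.8
eef_pos: [0.4645, -0.0871, 0.0108]
tool_rot: [-0.0, 0.711, 0.703, -0.0]
wrist_force: [0.2, -0.0, -0.1]
width: 0.0006
gripper_force: 0.0
```

```bash
python3 - <<'E'
from h import *
a=np.load('dn.npy').mean(2); b=np.mean([grab_frame('scene').astype(float) for _ in range(4)],0).mean(2)
print(env.state()['eef_pos'],env.state()['wrist_force'])
def sh(n,r0,r1,c0,c1):
    A=a[r0:r1,c0:c1];B=b[r0:r1,c0:c1]; best=[]
    w=cv2.createHanningWindow((c1-c0,r1-r0),cv2.CV_64F); print(n,cv2.phaseCorrelate(A,B,w),np.abs(A-B).mean())
sh("FR corner",188,214,224,256); sh("FL corner",200,228,330,360); sh("NL corner",158,186,335,358); sh("NR edge",160,185,228,246); sh("actuator",128,180,272,320); sh("skid ref",180,190,208,224)
E
```

```text
[ 0.46448755 -0.08703656  0.01058305] [-0.64788855  0.40456495 -0.00742263]
FR corner ((0.3821139895705592, 0.7831000150731082), 1.059018340338976) 4.0360576923076925
FL corner ((0.09449064651918171, 1.4243199422956074), 1.0805138060118502) 6.464880952380953
NL corner ((0.19595152978177133, 0.2875157321841115), 1.0068971853838882) 1.316511387163561
NR edge ((-0.2534450833607398, 0.42822839377797095), 1.0705273900659356) 0.8491116111674818
actuator ((0.9388810058749897, 2.0969127149385187), 0.9771347227547218) 15.20506143162393
skid ref ((-0.03981201009780655, -0.10586234329223743), 1.008173424293187) 0.23659857063343184
```

The rock is confirmed: while near-right was pressed, the far-left corner rose 1.4 px and the actuator tipped 2 px. The plate top (36 mm) met the fingers at a reported z of about 5.5 mm, so true tip height is roughly reported plus 30 mm. Next I'll go outside the near-right shim's tab.

>>> {"api": "apply_moves", "payload": {
  "increments": [
    [[0,0,2.5],[0,0,0]],
    [[0,0,5],[0,0,0]],
    [[0,-3,5.5],[0,0,0]],
    [[0,-6,5],[0,0,0]],
    [[0,-9.3,4],[0,0,0]],
    [[0,-9.3,2],[0,0,0]],
    [[0,-9.3,0],[0,0,0]],
    [[0,-9.3,-1],[0,0,0]],
    [[0,-9.3,-1.8],[0,0,0]],
    [[0,-9.3,-2.2],[0,0,0]],
    [[0,-9.3,-2.2],[0,0,0]]
  ]
}}

```text
clock: 15.38
eef_pos: [0.465, -0.18, -0.0111]
tool_rot: [0.0, 0.711, 0.703, 0.0]
wrist_force: [-0.3, -0.9, 0.1]
width: 0.0004
gripper_force: 0.0
```

```bash
python3 st.py; python3 - <<'E'
from h import *
f=grab_frame("scene"); s=env.state()['eef_pos']
o=cv2.resize(f[110:220,180:320,::-1],None,fx=5,fy=5,interpolation=cv2.INTER_CUBIC)
q=(proj("scene",[s+[0,0,.0305]])[0]-[180,110])*5; cv2.circle(o,tuple(map(int,q)),4,(0,0,255),1); cv2.imwrite("pics/p1.png",o)
E
```

```text
[ 0.242 -0.072 -0.402 -0.033 -0.095  0.007  0.   ] [ 0.465 -0.18  -0.011] 15.625 0.0006083092108212735
```

View pics/p1.png

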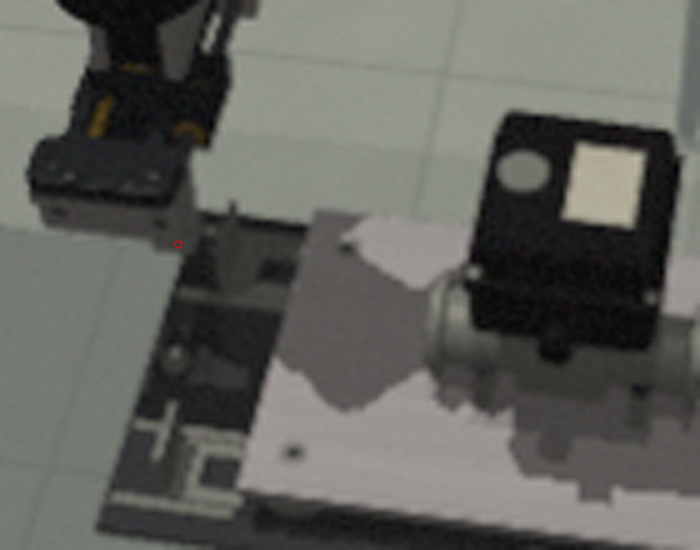

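The picture shows the fingertip at crop (180,243), just outside the near-right tab at (232,235), and the height-corrected tip marker lands on it. Pushing inward.

>>> {"api": "apply_moves", "payload": {
  "increments": [
    [[0,0.5,0],[0,0,0]],
    [[0.01,1.0,0],[0,0,0]],
    [[0.02,1.5,0],[0,0,0]],
    [[0.02,1.9,0],[0,0,0]],
    [[0.03,2.3,0],[0,0,0]],
    [[0.03,2.7,0],[0,0,0]],
    [[0.04,3.1,0],[0,0,0]],
    [[0.04,3.5,0],[0,0,0]],
    [[0.05,3.8,0],[0,0,0]],
    [[0.05,4.1,0],[0,0,0]],
    [[0.05,4.4,0],[0,0,0]]
  ]
}}

```text
clock: 17.05
eef_pos: [0.4653, -0.1359, -0.0112]
tool_rot: [0.0, 0.711, 0.703, 0.0]
wrist_force: [0.2, -1.6, -1.2]
width: 0.0009
gripper_force: 1.0
```

```bash
python3 st.py
```

```text
[-0.311 -0.172 -0.342 -0.119 -0.065 -0.026  0.257] [ 0.465 -0.136 -0.011] 17.3 0.0004917300501729556
```

>>> {"api": "apply_moves", "payload": {
  "increments": [
    [[0,0.2,0],[0,0,0]],
    [[0,0.4,0],[0,0,0]],
    [[0.01,0.6,0],[0,0,0]],
    [[0.01,0.7,0],[0,0,0]],
    [[0.01,0.8,0],[0,0,0]]
  ]
}}

```text
clock: 17.92
eef_pos: [0.4654, -0.128, -0.0112]
tool_rot: [0.0, 0.711, 0.703, 0.0]
wrist_force: [-0.5, -2.4, -0.9]
width: 0.0003
gripper_force: 1.0
```

>>> {"api": "apply_moves", "payload": {
  "increments": [
    [[0,0.1,0],[0,0,0]],
    [[0,0.2,0],[0,0,0]],
    [[0,0.3,0],[0,0,0]]
  ]
}}

```text
clock: 18.3
eef_pos: [0.4655, -0.1258, -0.0111]
tool_rot: [0.001, 0.711, 0.703, -0.0]
wrist_force: [-0.8, -6.2, -1.6]
width: 0.0003
gripper_force: 3.0
```

```bash
python3 - <<'E'
from h import *
f=np.mean([grab_frame("scene").astype(float) for _ in range(3)],0); g=f.mean(2); print(env.state()['wrist_force'],env.state()['eef_pos'])
m=np.array([.53343,.03394]);yw=-.01235;R=np.array([[np.cos(yw),-np.sin(yw)],[np.sin(yw),np.cos(yw)]])
# tab outer-top centre projected for various positions, near-right
for y in(-.146,-.150,-.156,-.162): 
    e=[np.r_[m+R@[x,y],.040] for x in(-.084,-.048)]; print(y,proj("scene",e).round(1).tolist())
print("\n".join(f"{150+k}: "+" ".join(f"{v:3.0f}" for v in r) for k,r in enumerate(g[150:172,222:254])))
E
```

```text
[-0.6285416  -5.83979443 -1.77456296] [ 0.46549784 -0.12582575 -0.01115965]
-0.146 [[242.3, 151.8], [239.4, 162.2]]
-0.15 [[240.8, 151.6], [237.8, 162.0]]
-0.156 [[238.5, 151.3], [235.5, 161.7]]
-0.162 [[236.3, 151.0], [233.2, 161.4]]
150:  43  42  38  36  34  37  69  82  55  44  44  47  45  42  36  36  30  99 138 137 137 138 139 138 138 138 137 138 138 138 138 138
151:  20  19  22  26  30  38  43  44  44  43  43  43  45  40  35  28  30  96 127 126 126 121 121 123 127 129 131 133 139 138 138 138
152:  23  20  17  19  17  17  18  21  21  23  23  21  28  30  25  20  34  85  99  95  96  82  78  84  90  97 102 109 116 120 121 123
153:  45  42  39  34  36  34  26  22  19  21  20  21  16  18  19  23  41  70  73  71  79  67  68  69  68  68  68  68  69  74  78  85
154:  61  62  59  54  54  53  47  45  44  42  40  37  35  34  30  41  54  55  53  62  68  68  70  68  68  70  69  68  68  68  68  68
155:  61  61  62  63  62  62  62  60  61  61  58  56  56  54  52  57  60  56  55  57  64  69  68  68  68  69  70  68  68  69  69  67
156:  61  62  62  60  63  62  61  62  62  63  63  59  55  55  59  6
[... 1360 characters left out ...]
 77  72  73  83  88  89  89  89  88
167:  61  59  52  49  47  49  47  49  47  47  48  41  27  27  28  34  69  80  67  67  65  66  78  86  80  82  88  87  88  89  90  90
168:  95  93  85  75  69  65  59  55  52  49  49  39  29  27  29  33  65  75  67  67  67  67  77  88  87  87  85  87  86  87  87  87
169: 102 105 103  94  90  89  86  87  91  88  77  52  42  41  36  47  62  68  68  68  68  68  79  87  89  88  87  88  88  88  87  88
170:  64  69  75  76  77  81  88  95 102 105  93  66  63  61  60  68  76  68  67  69  71  75  84  89  89  88  88  89  88  89  88  87
171:  55  54  51  47  45  49  54  58  59  67  67  61  63  64  65  75  75  68  69  69  75  83  87  89  89  88  89  90  89  89  89  90
```

>>> {"api": "apply_moves", "payload": {
  "increments": [
    [[0,0.03,0],[0,0,0]],
    [[0,0.06,0],[0,0,0]],
    [[0,0.06,0],[0,0,0]]
  ]
}}

```text
clock: 18.82
eef_pos: [0.4655, -0.1258, -0.0111]
tool_rot: [0.001, 0.711, 0.703, -0.001]
wrist_force: [-1.3, -5.8, -2.8]
width: 0.0004
gripper_force: 3.3
```

```bash
python3 st.py; python3 - <<'E'
from h import *
m=np.array([.53343,.03394]);yw=-.01235;R=np.array([[np.cos(yw),-np.sin(yw)],[np.sin(yw),np.cos(yw)]])
for y in(-.146,-.150,-.154): print(y,proj("scene",[np.r_[m+R@[-.048,y],z] for z in(.040,.023,.006)]).round(1).tolist())
print("plate edge",proj("scene",[np.r_[m+R@[x,-.145],.036] for x in(-.09,-.048,-.03)]).round(1).tolist())
E
```

```text
[-0.648 -6.457 -2.272 -1.296  0.036  0.008  3.279] [ 0.466 -0.126 -0.011] 19.075 3.683177271255093e-05
-0.146 [[239.4, 162.2], [239.8, 166.5], [240.2, 170.7]]
-0.15 [[237.8, 162.0], [238.3, 166.3], [238.7, 170.5]]
-0.154 [[236.3, 161.8], [236.8, 166.1], [237.2, 170.3]]
plate edge [[243.3, 151.2], [239.9, 163.3], [238.4, 168.6]]
```

The arm has stopped dead at y −0.1258 while the force rose above 6 N, so the shim is at its stop. I'll back off and check the tab from both cameras.

>>> {"api": "apply_moves", "payload": {
  "increments": [
    [[0,-1,0],[0,0,0]],
    [[0,-2.5,0],[0,0,0]],
    [[0,-4,2],[0,0,0]],
    [[0,-6,6],[0,0,0]],
    [[0,-10,8],[0,0,0]],
    [[0,-15,8],[0,0,0]],
    [[0,-20,8],[0,0,0]],
    [[0,-22,8],[0,0,0]],
    [[0,-22,8],[0,0,0]]
  ]
}}

```text
clock: 20.2
eef_pos: [0.465, -0.3451, 0.0684]
tool_rot: [-0.001, 0.712, 0.702, 0.0]
wrist_force: [-0.0, 0.2, 0.1]
width: 0.0002
gripper_force: 0.0
```

```bash
python3 - <<'E'
from h import *
print(env.state()['eef_pos'],env.state()['clock'])
m=np.array([.53343,.03394]);yw=-.01235;R=np.array([[np.cos(yw),-np.sin(yw)],[np.sin(yw),np.cos(yw)]])
W=lambda x,y,z:np.r_[m+R@[x,y],z]
S={n:np.mean([grab_frame(n).astype(float) for _ in range(4)],0).mean(2).astype(np.float32) for n in("scene","top")}
# profiles of brightness along skid y at tab top height, averaged over tab width
ys=np.arange(-.200,-.130,.002)
for n in S:
  for nm,xc in(("NR",-.066),("FR",.066)):
    v=0
    for x in np.linspace(xc-.012,xc+.012,9):
        q=proj(n,[W(x,y,.040) for y in ys]).astype(np.float32); v=v+cv2.remap(S[n],q[:,0].reshape(1,-1),q[:,1].reshape(1,-1),cv2.INTER_LINEAR)[0]/9
    print(n,nm," ".join(f"{-y*1e3:.0f}:{a:.0f}" for y,a in zip(ys,v)))
a=cv2.imread("pics/top0.png").astype(np.float32).mean(2);b=S["top"]
for nm,(r0,r1,c0,c1) in {"plateL":(195,275,205,235),"FRcorner":(196,220,300,330),"actuator":(208,262,240,294),"NLshim":(250,272,190,212),"FLshim":(196,220,190,212),"FRshim":(196,220,324,346)}.items():
    A=np.float64(a[r0:r1,c0:c1]);B=np.float64(b[r0:r1,c0:c1]);print(nm,cv2.phaseCorrelate(A,B,cv2.createHanningWindow((c1-c0,r1-r0),cv2.CV_64F)))
E
```

```text
[ 0.46500728 -0.345101    0.0684134 ] 20.2
scene NR 200:75 198:77 196:78 194:78 192:78 190:78 188:78 186:79 184:79 182:78 180:77 178:77 176:76 174:75 172:74 170:73 168:71 166:68 164:64 162:63 160:62 158:62 156:62 154:62 152:67 150:68 148:67 146:75 144:85 142:88 140:88 138:88 136:88 134:88 132:87
scene FR 200:65 198:66 196:65 194:65 192:69 190:87 188:102 186:90 184:59 182:51 180:56 178:64 176:72 174:77 172:79 170:84 168:89 166:91 164:87 162:85 160:85 158:86 156:85 154:84 152:84 150:84 148:93 146:120 144:143 142:150 140:150 138:150 136:150 134:150 132:147
top NR 200:67 198:67 196:67 194:67 192:67 190:67 188:67 186:67 184:67 182:67 180:67 178:67 176:66 174:66 172:66 170:66 168:66 166:66 164:66 162:65 160:62 158:59 156:55 154:50 152:50 150:83 148:78 146:78 144:87 142:101 140:104 138:104 136:104 134:104 132:104
top FR 200:64 198:64 196:64 194:63 192:61 190:70 188:114 186:132 184:114 182:77 180:46 178:73 176:86 174:93 172:107 170:144 168:139 166:117 164:92 162:88 160:87 158:89 156:90 154:91 152:91 150:90 148:88 146:84 144:143 142:168 140:174 138:172 136:172 134:172 132:172
plateL ((0.012494510503108458, -0.0017343160531595458), 0.9887797561047051)
FRcorner ((0.014783234481161145, 0.01206123176398144), 1.0049613719880073)
actuator ((-0.010106907658819608, -0.018444994339375853), 0.99666238714454)
NLshim ((0.007441223746297965, 0.025880152873906326), 0.9974808160378862)
FLshim ((-0.011870046428148484, -0.024970079110536503), 1.0024216669841177)
FRshim ((0.04311028147682805, -0.027850143614887912), 1.0013161726779811)
```

The top view puts the tab's outer face at about −151 mm (home is −150), lying along the plate edge. The rig and the other shims are unmoved (shifts under 0.05 px). Next is the proof press on near-right.

>>> {"api": "apply_moves", "payload": {
  "increments": [
    [[0,5,1],[0,0,0]],
    [[0,10,1],[0,0,0]],
    [[0,15,1],[0,0,0]],
    [[0,20,0.5],[0,0,0]],
    [[0.05,24,0],[0,0,0]],
    [[0.05,25.8,-1],[0,0,0]],
    [[0.05,25.8,-3],[0,0,0]],
    [[0.05,25.8,-5],[0,0,0]],
    [[0.05,25.8,-5.8],[0,0,0]],
    [[0.05,25.8,-5.8],[0,0,0]]
  ]
}}

```text
clock: 21.85
eef_pos: [0.4655, -0.0867, 0.0102]
tool_rot: [-0.001, 0.711, 0.703, -0.0]
wrist_force: [0.7, -0.0, -0.2]
width: 0.0006
gripper_force: 0.0
```

>>> {"api": "apply_moves", "payload": {
  "increments": [
    [[0,0,-0.1],[0,0,0]],
    [[0,0,-0.2],[0,0,0]],
    [[0,0,-0.3],[0,0,0]],
    [[0,0,-0.35],[0,0,0]],
    [[0,0,-0.4],[0,0,0]],
    [[0,0,-0.45],[0,0,0]],
    [[0,0,-0.5],[0,0,0]],
    [[0,0,-0.5],[0,0,0]]
  ]
}}

```text
clock: 22.85
eef_pos: [0.4659, -0.0865, 0.0057]
tool_rot: [-0.0, 0.711, 0.703, -0.0]
wrist_force: [1.4, 0.1, 0.2]
width: 0.0006
gripper_force: 0.0
```

```bash
python3 st.py
```

```text
[ 0.151 -0.455  0.038 -0.042 -0.078  0.015  0.   ] [ 0.466 -0.086  0.006] 23.1 0.0005100222374061927
```

>>> {"api": "apply_moves", "payload": {
  "increments": [
    [[0,0,-0.03],[0,0,0]],
    [[0,0,-0.06],[0,0,0]],
    [[0,0,-0.1],[0,0,0]],
    [[0,0,-0.13],[0,0,0]],
    [[0,0,-0.16],[0,0,0]],
    [[0,0,-0.16],[0,0,0]]
  ]
}}

```text
clock: 23.85
eef_pos: [0.4658, -0.0865, 0.0045]
tool_rot: [-0.0, 0.711, 0.703, -0.0]
wrist_force: [-2.0, 0.9, 4.7]
width: 0.0008
gripper_force: 2.5
```

```bash
python3 st.py
```

```text
[-1.84  -0.068  5.048 -0.014  0.386 -0.006  2.636] [ 0.466 -0.087  0.005] 24.1 0.0005180802738165076
```

Firm now: 5 N at 4.5 mm, against 1.0 mm before the shim. I'll press a touch more to prove it.

>>> {"api": "apply_moves", "payload": {
  "increments": [
    [[0,0,-0.03],[0,0,0]],
    [[0,0,-0.06],[0,0,0]],
    [[0,0,-0.06],[0,0,0]],
    [[0,0,-0.06],[0,0,0]]
  ]
}}

```text
clock: 24.6
eef_pos: [0.4658, -0.0865, 0.0044]
tool_rot: [-0.0, 0.711, 0.703, -0.0]
wrist_force: [-3.7, 0.9, 9.8]
width: 0.0004
gripper_force: 4.6
```

```bash
python3 st.py
```

```text
[-3.814  0.833  9.338  0.09   0.682  0.009  4.629] [ 0.466 -0.087  0.004] 24.85 0.00048171805818047423
```

It stands firm: 9.3 N gives only 0.1 mm more. Lifting off and moving clear.

>>> {"api": "apply_moves", "payload": {
  "increments": [
    [[0,0,0.1],[0,0,0]],
    [[0,0,0.3],[0,0,0]],
    [[0,0,1],[0,0,0]],
    [[0,0,4],[0,0,0]],
    [[0,0,8],[0,0,0]],
    [[0,-5,11],[0,0,0]],
    [[0,-10,12],[0,0,0]],
    [[0,-15,12],[0,0,0]],
    [[0,-20,12],[0,0,0]],
    [[0,-24,12],[0,0,0]],
    [[0,-24,12],[0,0,0]],
    [[0,-24,12],[0,0,0]]
  ]
}}

```text
clock: 26.35
eef_pos: [0.4657, -0.3257, 0.1233]
tool_rot: [-0.001, 0.711, 0.703, 0.0]
wrist_force: [0.3, -0.6, -0.2]
width: 0.0003
gripper_force: 0.0
```

```bash
python3 - <<'E'
from h import *
a=cv2.imread("pics/top0.png").astype(np.float32).mean(2);b=grab_frame("top").mean(2)
for nm,(r0,r1,c0,c1) in {"plateL":(195,275,205,235),"actuator":(208,262,240,294),"FRshim":(196,220,324,346)}.items():
    A=np.float64(a[r0:r1,c0:c1]);B=np.float64(b[r0:r1,c0:c1]);print(nm,cv2.phaseCorrelate(A,B,cv2.createHanningWindow((c1-c0,r1-r0),cv2.CV_64F)))
print(env.state()['eef_pos'],env.state()['wrist_force']); print(env.hand_in())
E
```

```text
plateL ((0.008745534999921034, -0.017105721617987513), 0.9903911007527324)
actuator ((0.020770987975442523, 0.028559032609145163), 1.0017120812219624)
FRshim ((0.03471351707836945, -0.15400061633629036), 0.9706771784669379)
[ 0.46579886 -0.32527562  0.12336495] [-1.1392385   0.89547509 -0.89237475]
the job is handed in; nothing more can be done
None
```

The near-right corner was the spongy one (I pressed only that corner); its shim is pushed home, the corner held firm at about 9 N on the second press, the rig and the shims I checked had not moved, and I handed in with the hand clear at about 26 s.

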